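# Raise a slide rack out of its covered staining dish and hold it for inspection

## Task

Take the lid off the green staining dish by its black knob and set it down, knob up, on the grey mat without dropping it. Then grip the slide rack inside by its black handle bar, lift it straight up until its underside is about 8 cm above the dish's rim, and hold it there level and still, over the dish, for at least three seconds so that the slides can be looked over; finish while still holding it. Leave the yellow dish alone, and let the green dish stand where it is.

Things in the scene. Friction and masses are not known exactly. Their poses are not given: they have to be found in the camera images.
- green_dish: Open green rectangular plastic dish, loose, about 0.8 kg, standing on the worktop: 116 (its x) x 92 (its y) mm outside, 70 mm high, walls 4 mm, inside 108 x 84 mm with the inner floor 5 mm above its underside. Origin: centre of the underside; z up.
- green_lid: Green box-shaped lid, loose on the green dish, about 0.12 kg: 126 (x) x 102 (y) mm, top face 40 mm above its lower edge, hollow beneath. Its skirt hangs 6 mm down outside the dish rim, 2 mm play a side. Central round black knob: 24 mm across, from 9 to 30 mm above the top face (to 70 mm above the lower edge). Origin: centre of the skirt's lower edge (64 mm above the dish's origin); z up.
- slide_rack: White rack of seven glass slides, one rigid loose thing, about 0.18 kg, standing in the green dish under the lid, along its long side: 94 (x) x 66 (y) x 88 mm high. Straps at the x ends carry a black handle bar along x, 10 mm thick (y), 12 high, centre 82 mm above the origin, upper face 23 mm above the dish rim; open below it down to the slides (31 mm). Origin: centre of the underside; z up.
- mat: Flat grey rectangular mat with a dark edge, fixed on the worktop, 150 (x) x 126 (y) mm, 4 mm thick. Origin: centre of the underside; z up.
- yellow_dish: A second dish of the same size and form as the green one, yellow, with its own yellow lid (fixed on) and black knob, 134 mm high in all, loose, about 0.95 kg; not to be disturbed. Origin: centre of the underside.
There are look-alikes about, which are no part of the job. Leave any red look-alike of the green_lid alone.

How it is judged:
By the outcome, as a careful person would: the job done as asked, in the order asked, and still so for the second after the job is handed in, while the arm keeps its last pose, push and grip.
It also fails if it takes over 64 s, if anything falls off the work surface, if the arm or the gripper's body presses on something with over 40 N, if the wrist force passes 120 N, or if a joint passes its speed limit or range.

## Robot

A 7-joint arm with a two-finger parallel gripper is mounted at the origin on a cart in front of the work surface, level with it; the furniture and walls round the work are solid. World frame = base frame: x ahead of the robot, y to its left, z up, the work surface at z = 0. Lengths are in mm, angles in rad, forces in N, time in s.
With the tool pointing down it reaches from about 400 to 850 mm from the base axis. Payload 4.5 kg.
Tool frame: the origin (TCP) lies midway between the tips of the shut fingers; the grasp point (between the pads) lies 19 mm behind it (manip.grasp_offset is the distance from the TCP to the grasp point, in mm); z points along the fingers, y is the line along which they close (so a half turn about z gives the same grasp; the last joint's range is limited). The gripper opens to 88 mm and grips with 3 to 60 N. Pads are 18 mm wide; open, the fingers measure 123 mm over their backs; the gripper's body (75 mm by 187 mm) begins 45 mm behind the grasp point.
Start: joints at [-1.307, 0.689, -0.195, 1.565, 0.157, 0.902, -0.215], TCP at [142.342, 608.599, 238.743] pointing down, gripper open.
Joint ranges: [-3.01, 3.01], [-0.46, 2.08], [-1.47, 1.51], [0.13, 2.56], [-1, 4.14], [0.04, 2.09], [-2.66, 2.66]. Speed limits (rad/s): [2.57, 2.57, 3.14, 3.14, 3.14, 3.14, 3.14].

## Interface

Orientations are given as [roll, pitch, yaw] about the fixed x, y, z axes, in that order (R = Rz(yaw) Ry(pitch) Rx(roll)).
In Python, from workcell import manip gives the robot as it stands.
- The arm moves only by the tool jog_arm, never from a script. Its argument "series" is a list of rows, each a list of 7 numbers: the shift along the tool's x, y, z in mm, then the turn, a rotation vector about the tool's x, y, z in degrees, then the gripper's target within -1 to 1 (shut at 1, half-way at 0, fully open at -1). In form: [[tx, ty, tz, rx, ry, rz, claw], ...]. A call has 1 to 10 rows; each row is the pose to reach, as a shift and turn from the pose commanded when the call began, along the tool's axes at that moment; what a row does not reach only later rows make up. A row lasts 1/8 s, in which the tool goes at most 62.5 mm and 10.7 degrees, less where a joint would pass 70% of its speed; a pose out of reach is approached as far as the arm can. A call with a gripper value outside its range is refused whole. The fingers move at their own pace and stop on an object; "squeeze" is the grip in N (left out, the last holds). Time passes only in rows, so rows that repeat a pose let the fingers close. It gives the time, the measured TCP pose, the force, the opening and the grip force at its end, in the units of the state.
- manip.sense(): the state, without advancing time (a new reading comes with each control period).
- manip.read_camera(name): name is "side" or "top"; returns a dict with "image" (384x512x3 uint8, blue, green, red), "depth" (384x512 float32, mm along the optical axis (not along the pixel's ray), 0 where there is no reading), "vertical_fov" (degrees; the focal length in pixels is half the picture's height over the tangent of half this angle, whatever the lens; pixels are square), "cx", "cy" (the principal point, pixels), "origin" and "rotation" of the camera in the world. Camera axes: x right, y up, looking along -z (the intrinsics and any distortion apply to the point x, -y, -z); pixel columns grow to the right and rows downward; lengths in mm; the calibration is good to about 2 mm. A picture is of the moment at which its call begins.
- manip.job_done(): hands the job in; it is judged then, once.
The state is a dict: "t": time; "qpos": joint angles; "qd": joint speeds; "effort": joint torques, N m; "ee_pos": TCP position; "tool_rot": TCP orientation; "force": force on the tool from outside, world axes, zero at the start; "moment": the same for the moment, N m; "width": opening from 0.0 (shut) to 1.0 (fully open); "finger_force": force on a finger pad.
Only numpy, scipy, OpenCV 4.12 (cv2) and the standard library are available. Lean on these libraries where they do the work, as an engineer would, in place of code of your own. Each camera call takes 0.05 s, during which the arm holds its last target. There are 200 camera calls.

## Working session

There is one attempt and no reset: what is moved stays moved. The work goes in short steps, Python scripts to look and compute and a tool call to move; the robot and the scene stay as the last step left them, time stands still between calls to the robot, and variables do not carry over. Pictures are saved under pics/ and viewed, at most 10 in all, crops included, and the job is handed in when it is done.

Besides the shell and the picture viewer there is one more tool, called after "Request:" as name(argument=value, ...) on one line, values as JSON. jog_arm: Moves the arm, as the interface text tells. Its arguments: {"type":"object","properties":{"series":{"type":"array","items":{"type":"array","items":{"type":"number"}}},"squeeze":{"type":"number"}},"required":["series"]}

```bash
mkdir -p pics
cat > h.py <<'E'
import numpy as np, cv2
from workcell import manip
def cam(n):
    c=manip.read_camera(n); 
    c['f']=c['image'].shape[0]/2/np.tan(np.radians(c['vertical_fov'])/2); return c
def cloud(c):
    d=c['depth']; v,u=np.indices(d.shape)
    x=(u-c['cx'])/c['f']*d; y=(v-c['cy'])/c['f']*d
    return np.stack([x,-y,-d],-1)@np.array(c['rotation']).T+np.array(c['origin'])
E
python3 - <<'E'
from h import *
for n in ('side','top'):
    c=cam(n); cv2.imwrite(f'pics/{n}0.png',c['image']); print(n,{k:v for k,v in c.items() if k not in('image','depth')})
    np.savez(f'{n}0.npz',P=cloud(c),I=c['image'],d=c['depth'])
print(manip.sense())
E
```

```text
side {'vertical_fov': 56.34162744155141, 'cx': 258.4124744513358, 'cy': 192.77953097191389, 'origin': array([-112.69451337, -906.58687098,  845.89760511]), 'rotation': array([ 1.0252629 , -0.00784681, -0.52017796]), 'f': np.float64(358.516889439828)}Traceback (most recent call last):
  File "<stdin>", line 4, in <module>
  File "h.py", line 9, in cloud
    return np.stack([x,-y,-d],-1)@np.array(c['rotation']).T+np.array(c['origin'])
           ~~~~~~~~~~~~~~~~~~~~~~~~~~~~~~~~~~~~~~~~~~~~~~~~^~~~~~~~~~~~~~~~~~~~~~
ValueError: operands could not be broadcast together with shapes (384,512) (3,)
```

View pics/side0.png

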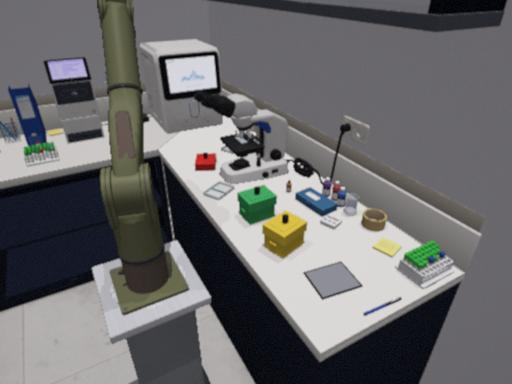

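The side view shows the green dish at (257,203), the yellow one at (285,233), a red lid at (206,161), and the mat at (332,279).

```bash
sed -i "s/@np.array(c\['rotation'\]).T/@R.from_euler('xyz',c['rotation']).as_matrix().T/; 1a from scipy.spatial.transform import Rotation as R" h.py
python3 - <<'E'
from h import *
for n in ('side','top'):
    c=cam(n); cv2.imwrite(f'pics/{n}0.png',c['image']); print(n,{k:v for k,v in c.items() if k not in('image','depth')})
    P=cloud(c); np.savez(f'{n}0.npz',P=P,I=c['image'],d=c['depth'])
    if n=='side':
        for u,v in [(257,190),(257,203),(285,219),(206,155),(332,279)]: print(u,v,P[v,u].round(),c['image'][v,u])
print(manip.sense())
E
```

```text
side {'vertical_fov': 56.34162744155141, 'cx': 258.4124744513358, 'cy': 192.77953097191389, 'origin': array([-112.69451337, -906.58687098,  845.89760511]), 'rotation': array([ 1.0252629 , -0.00784681, -0.52017796]), 'f': np.float64(358.516889439828)}
257 190 [485. 137. 129.] [20 15 18]
257 203 [466. 103.  94.] [50 90 33]
285 219 [476. -75. 125.] [16 16 17]
206 155 [490. 672.  57.] [19 16 51]
332 279 [ 522. -292.    6.] [152 142 142]
top {'vertical_fov': 52.45466734932901, 'cx': 259.49102557554437, 'cy': 190.65109690531503, 'origin': array([ 400.99699627,  180.99484761, 1621.45977292]), 'rotation': array([ 0.08882186,  0.01282189, -1.58864541]), 'f': np.float64(389.7260796378165)}
{'t': 0.15, 'qpos': array([-1.30718383,  0.68977068, -0.19453713,  1.5660538 ,  0.15732671,
        0.9024722 , -0.21511381]), 'qd': array([ 1.21401049e-03, -4.11188106e-04, -5.79582529e-04, -1.97142129e-03,
       -1.25848047e-05, -3.01799180e-05,  4.50068237e-04]), 'effort': array([-1.07231881e-03, -5.27869928e+01, -1.26822196e+00, -1.53588563e+01,
       -5.24609769e-02,  3.87897584e-03,  9.09303003e-05]), 'ee_pos': array([142.30363917, 608.12687596, 238.12107811]), 'tool_rot': array([-3.14028533e+00,  1.07588742e-04,  2.91184953e+00]), 'force': array([0.27498399, 0.02642543, 1.28509405]), 'moment': array([ 0.03765397, -0.0190909 ,  0.02754152]), 'finger_force': 0.0, 'width': 1.0012920120599835}
```

View pics/top0.png

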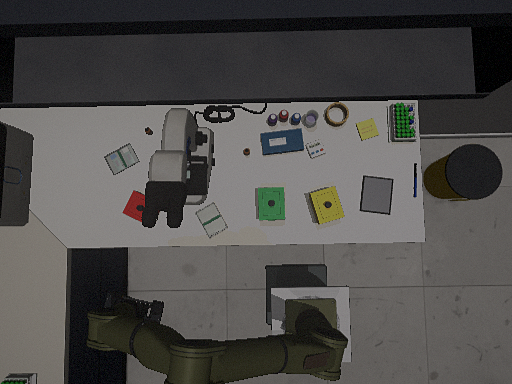

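Top view: the candidates are the green lid and knob at (271,203), the yellow lid at (327,205) and the red lid at (135,207), with the mat at (376,195). I choose the green one at (271,203) and will check it in a close crop.

Run:
```python
from h import *
S=np.load('side0.npz');cv2.imwrite('pics/crop.png',cv2.resize(S['I'][170:310,220:380],None,fx=4,fy=4,interpolation=cv2.INTER_CUBIC))
for n in('top','side'):
    S=np.load(n+'0.npz');P=S['P'];I=S['I'];hsv=cv2.cvtColor(I,cv2.COLOR_BGR2HSV);H,Sa,V=[hsv[...,i].astype(int) for i in range(3)]
    X,Y,Z=P[...,0],P[...,1],P[...,2]
    def rep(k,m):
        p=P[m]; r=cv2.minAreaRect(p[:,:2].astype(np.float32)); print(n,k,m.sum(),p.mean(0).round(1),[np.round(q,1) for q in r], 'zmed',np.median(p[:,2]).round(1))
    roi=(X>350)&(X<650)
    rep('green',(H>45)&(H<90)&(Sa>90)&roi&(Z>96)&(Z<115)&(Y>20)&(Y<260))
    rep('gknob',(V<60)&(Sa<120)&roi&(Z>115)&(Z<150)&(Y>50)&(Y<200))
    rep('yellow',(H>18)&(H<35)&(Sa>90)&roi&(Z>96)&(Z<115)&(Y>-200)&(Y<40))
    rep('yknob',(V<60)&roi&(Z>115)&(Z<150)&(Y>-200)&(Y<20))
    rep('mat',(V<185)&(Sa<70)&roi&(Z<20)&(Z>-10)&(Y>-400)&(Y<-200)&(X<640))
    m=(V>150)&(Z<30)&(Z>-30)&roi&(Sa<40)&(Y<400)&(Y>-400);print('table z',np.median(Z[m]))
    m=roi&(Y>-400)&(Y<330)&(Z>30);print('tall',[(y,X[m&(abs(Y-y)<20)].min().round(),X[m&(abs(Y-y)<20)].max().round(),Z[m&(abs(Y-y)<20)].max().round()) for y in range(-380,340,40) if (m&(abs(Y-y)<20)).any()])
```

```text
top green 783 [486.3 154.  104.8] [array([486.3, 154.1]), array([124.1, 100.3]), np.float64(1.6)] zmed 104.8
top gknob 27 [486.5 154.1 133. ] [array([486.2, 153.7]), array([20.2, 18.8]), np.float64(52.8)] zmed 133.6
top yellow 801 [477.  -62.4 104.2] [array([477.5, -63.2]), array([125.5, 101.8]), np.float64(15.6)] zmed 104.2
top yknob 31 [476.6 -61.2 132.4] [array([477.1, -61.8]), array([21.2, 19.5]), np.float64(56.6)] zmed 133.0
top mat 3325 [ 493.5 -299.9    1. ] [array([ 495.1, -299.9]), array([289.8, 199.7]), np.float64(0.1)] zmed 0.9
table z -0.3129377074180866
tall [(-140, np.float64(432.0), np.float64(459.0), np.float64(108.0)), (-100, np.float64(421.0), np.float64(549.0), np.float64(115.0)), (-60, np.float64(410.0), np.float64(546.0), np.float64(139.0)), (-20, np.float64(406.0), np.float64(535.0), np.float64(112.0)), (20, np.float64(516.0), np.float64(523.0), np.float64(110.0)), (100, np.float64(425.0), np.float64(549.0), np.float64(112.0)), (140, np.float64(422.0), np.float64(550.0), np.float64(139.0)), (180, np.float64(401.0), np.float64(550.0), np.float64(1621.0)), (220, n
[... 454 characters left out ...]
.7, 14.7]), np.float64(47.3)] zmed 128.5
side mat 1338 [ 520.5 -293.2    5.2] [array([ 523.8, -289.6]), array([128.9, 152. ]), np.float64(83.5)] zmed 5.3
table z 1.2714117136955565
tall [(-140, np.float64(430.0), np.float64(487.0), np.float64(108.0)), (-100, np.float64(418.0), np.float64(556.0), np.float64(131.0)), (-60, np.float64(407.0), np.float64(548.0), np.float64(136.0)), (-20, np.float64(407.0), np.float64(533.0), np.float64(110.0)), (100, np.float64(427.0), np.float64(554.0), np.float64(109.0)), (140, np.float64(425.0), np.float64(555.0), np.float64(136.0)), (180, np.float64(425.0), np.float64(554.0), np.float64(133.0)), (220, np.float64(429.0), np.float64(537.0), np.float64(103.0))]
```

View pics/crop.png

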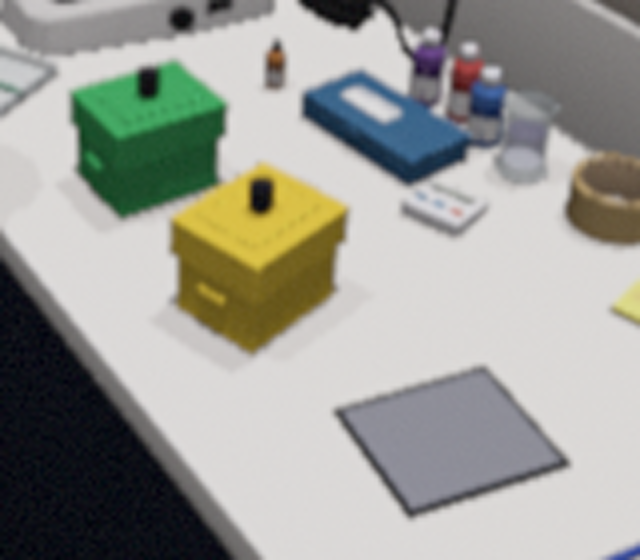

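The crop confirms the green lid with its black knob at crop (149,82), clear of the yellow dish; the mat is at crop (452,440). Next I measure the mat and work out the first move.

```bash
cat >> h.py <<'E'
def go(xyz,yaw=None):
    s=manip.sense(); A=R.from_euler('xyz',s['tool_rot']); B=R.from_euler('xyz',[np.pi,0,yaw if yaw is not None else s['tool_rot'][2]])
    print(np.array(xyz),'->',A.inv().apply(np.array(xyz)-s['ee_pos']).round(1),np.degrees((A.inv()*B).as_rotvec()).round(2))
E
python3 - <<'E'
from h import *
for n,(u,v,w,h) in {'top':(350,165,55,60),'side':(300,255,65,45)}.items():
    S=np.load(n+'0.npz');I=S['I'][v:v+h,u:u+w];P=S['P'][v:v+h,u:u+w]
    m=(I.min(2)<185).astype(np.uint8)
    k,l,st,ce=cv2.connectedComponentsWithStats(m); i=1+st[1:,4].argmax(); p=P[(l==i)]
    r=cv2.minAreaRect(p[:,:2].astype(np.float32));print(n,st[i],r,cv2.boxPoints(r).round(),np.median(p[:,2]))
go([330,330,240],np.pi);go([486,152,200],np.pi)
E
```

```text
top [   0    0   55   60 3300] ((523.1356811523438, -114.34310913085938), (588.6661376953125, 249.08168029785156), 89.53319549560547) [[ 396. -408.]
 [ 645. -410.]
 [ 650.  179.]
 [ 401.  181.]] 0.8910298481357586
side [   3    6   60   39 1365] ((271.38397216796875, -593.099609375), (973.26318359375, 189.52743530273438), 50.241058349609375) [[ -113.  -907.]
 [   33. -1028.]
 [  655.  -280.]
 [  510.  -158.]] 5.298993250965509
[330 330 240] -> [-246.1 -228.1   -1.6] [ -0.08  -0.   -13.16]
[486 152 200] -> [-438.5 -365.8   38.6] [ -0.08  -0.   -13.16]
```

Request:
jog_arm(series=[[-20,-50,0,0,0,0,-1],[-50,-90,0,0,0,0,-1],[-100,-130,0,0,0,-3,-1],[-150,-170,0,0,0,-6,-1],[-200,-200,0,0,0,-9,-1],[-246,-228,0,0,0,-13,-1],[-290,-260,0,0,0,-13,-1],[-340,-295,0,0,0,-13,-1],[-390,-335,0,0,0,-13,-1],[-430,-365,0,0,0,-13,-1]], squeeze=25)

```text
t: 1.4
ee_pos: [479.2, 152.7, 238.6]
tool_rot: [-3.141, -0.0, 3.137]
force: [-0.7, 0.8, 0.5]
width: 1.003
finger_force: 0.0
```

Run:
```python
from h import *
s=manip.sense();print(s['ee_pos'],s['tool_rot'],s['qpos'])
O=[]
for n in('side','top'):
    c=cam(n);S=np.savez(n+'1.npz',P=cloud(c),I=c['image'])
    # predicted TCP pixel
    p=R.from_euler('xyz',c['rotation']).inv().apply(s['ee_pos']-c['origin']);print(n,c['cx']+c['f']*p[0]/-p[2],c['cy']-c['f']*p[1]/-p[2])
    u,v={'side':(190,120),'top':(200,130)}[n]
    O.append(cv2.resize(c['image'][v:v+140,u:u+130],(390*1,420)))
cv2.imwrite('pics/m1.png',np.hstack(O))
S=np.load('top1.npz');I=S['I'];P=S['P'];print(I[195,376],I[195,410],I[195,345])
m=(I.min(2)<I[195,376].min()+12)&(abs(P[...,2])<20)
m[:,:352]=0;m[:,402:]=0;m[:165]=0;m[225:]=0
p=P[m];r=cv2.minAreaRect(p[:,:2].astype(np.float32));print(m.sum(),r)
```

```text
[479.18122868 152.7115902  238.56966271] [-3.14114102e+00 -3.88186596e-05  3.13686174e+00] [-0.18789105  0.54317696 -0.33113559  1.92324078  0.25930514  0.71660631
  0.89447832]
side 253.72411899468648 163.4808654975675
top 272.05381509264373 203.11545518190596
[96 96 96] [147 146 151] [146 146 149]
1116 ((520.9118041992188, -286.0127868652344), (129.62632751464844, 153.7880859375), 82.16033172607422)
```

View pics/m1.png

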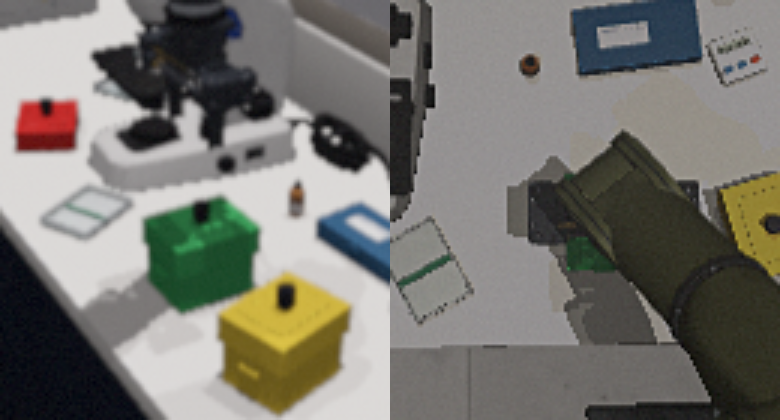

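The side crop shows the dark gripper fingers at about (175–212, 100–130) in front of the microscope, above the green lid; the top crop shows the arm over the lid. I use depth to compare the fingers in the side camera with the TCP.

Run:
```python
from h import *
S=np.load('side1.npz');P=S['P']
for lo,hi in((236,246),(246,258),(258,275),(275,300)):
    m=(abs(P[...,0]-479)<120)&(abs(P[...,1]-152)<130)&(P[...,2]>lo)&(P[...,2]<hi); v,u=np.where(m)
    k,l=cv2.connectedComponents(m.astype(np.uint8))
    for i in range(1,k):
        q=P[l==i]
        if len(q)>5: print(lo,len(q),q.min(0).round(),q.max(0).round(),q.mean(0).round(1))
m=(abs(P[...,0]-479)<120)&(abs(P[...,1]-152)<130)&(P[...,2]>160);print(P[m].min(0),np.sort(P[m][:,2])[:10])
```

```text
236 11 [473. 192. 240.] [492. 205. 245.] [480.8 197.3 242.6]
246 19 [472. 191. 248.] [491. 209. 258.] [478.7 199.1 252.2]
246 17 [471.  91. 247.] [490. 101. 258.] [479.5  94.2 252.3]
258 26 [470. 193. 258.] [490. 209. 275.] [479.5 199.5 266.3]
258 26 [471.  88. 258.] [492. 104. 275.] [478.7  93.7 266.9]
275 28 [471. 192. 276.] [494. 210. 299.] [477.2 201.  285. ]
275 25 [469.  88. 275.] [493. 103. 291.] [480.   91.4 282.7]
[359.02420125  22.75559707 239.81820267] [239.81820267 240.21356537 240.82271821 240.86738986 241.31183003
 241.82891232 242.29891008 243.0590483  243.49420227 243.57680589]
```

Run:
```python
from h import *
go([486,152,110],np.pi)
```

```text
[486 152 110] -> [ -4.2   3.9 128.2] [-0.2   0.09 -0.82]
```

Request:
jog_arm(series=[[-4,3,30,0,0,-0.8,-1],[-4,3,60,0,0,-0.8,-1],[-4,3,90,0,0,-0.8,-1],[-4,3,90,0,0,-0.8,-1],[-4,3,90,0,0,-0.8,-1]])

```text
t: 2.12
ee_pos: [482.1, 158.9, 149.5]
tool_rot: [3.141, 0.001, -3.13]
force: [0.6, -0.1, 1.1]
width: 1.002
finger_force: 0.0
```

Run:
```python
from h import *
go([486,151.5,110],np.pi)
c=cam('side');P=cloud(c);s=manip.sense();print(s['ee_pos'])
for lo,hi in((114,140),(152,165),(165,180)):
    m=(abs(P[...,0]-486)<50)&(abs(P[...,1]-152)<75)&(P[...,2]>lo)&(P[...,2]<hi)
    k,l=cv2.connectedComponents(m.astype(np.uint8))
    for i in range(1,k):
        q=P[l==i]
        if len(q)>5: print(lo,len(q),q.min(0).round(),q.max(0).round(),q.mean(0).round(1))
```

```text
[486.  151.5 110. ] -> [-3.8 -7.4 39.5] [0.04 0.04 0.67]
[482.44134148 158.88604872 149.78367782]
114 36 [478. 137. 115.] [500. 162. 137.] [487.1 145.3 127.5]
152 16 [475. 199. 152.] [491. 211. 165.] [481.8 202.6 158.1]
152 14 [473.  96. 155.] [496. 106. 165.] [482.2  99.8 160.4]
165 22 [472. 200. 166.] [492. 218. 180.] [480.  206.  172.8]
165 20 [474.  96. 165.] [494. 110. 180.] [483.   99.7 172.9]
```

Request:
jog_arm(series=[[-4.5,-7.4,10,0,0,0.7,-1],[-4.5,-7.4,20,0,0,0.7,-1],[-4.5,-7.4,30,0,0,0.7,-1],[-4.5,-7.4,38,0,0,0.7,-1],[-4.5,-7.4,40,0,0,0.7,-1],[-4.5,-7.4,40,0,0,0.7,-1]])

```text
t: 2.92
ee_pos: [486.4, 151.0, 108.6]
tool_rot: [3.142, -0.0, 3.141]
force: [1.1, -0.8, -0.0]
width: 1.002
finger_force: 0.0
```

Request:
jog_arm(series=[[0,0,0,0,0,0,0.5],[0,0,0,0,0,0,1],[0,0,0,0,0,0,1],[0,0,0,0,0,0,1],[0,0,0,0,0,0,1],[0,0,0,0,0,0,1],[0,0,0,0,0,0,1],[0,0,0,0,0,0,1]])

```text
t: 3.92
ee_pos: [486.5, 151.0, 108.7]
tool_rot: [3.141, 0.0, 3.141]
force: [0.2, -0.6, -0.1]
width: 0.261
finger_force: 25.0
```

Request:
jog_arm(series=[[0,0,-4,0,0,0,1],[0,0,-10,0,0,0,1],[0,0,-22,0,0,0,1],[0,0,-38,0,0,0,1],[0,0,-56,0,0,0,1],[0,0,-76,0,0,0,1],[0,0,-96,0,0,0,1],[0,0,-114,0,0,0,1],[0,0,-124,0,0,0,1],[0,0,-130,0,0,0,1]])

```text
t: 5.18
ee_pos: [486.5, 150.8, 239.4]
tool_rot: [3.141, 0.0, 3.14]
force: [-0.0, -0.9, -1.6]
width: 0.263
finger_force: 25.0
```

Run:
```python
from h import *
s=manip.sense();print(s['ee_pos'],s['tool_rot'],s['force'],s['width'],s['finger_force'])
yaw=np.pi-np.radians(7.3+0.5)
go([470,-70,240],np.pi);go([521.5,-286,240],yaw);go([521.5,-286,51],yaw)
c=cam('side');cv2.imwrite('pics/l1.png',cv2.resize(c['image'][100:300,180:380],(600,600)))
```

```text
[486.48106375 150.7936147  239.37344474] [3.14146450e+00 4.95120957e-04 3.14037484e+00] [-0.04899406 -0.86484517 -1.62614284] 0.2632492169627439 24.9998937046621
[470 -70 240] -> [  16.2 -220.8   -0.7] [ 0.01  0.03 -0.07]
[ 521.5 -286.   240. ] -> [ -35.6 -436.8   -0.7] [0.01 0.03 7.73]
[ 521.5 -286.    51. ] -> [ -35.5 -436.8  188.3] [0.01 0.03 7.73]
```

View pics/l1.png

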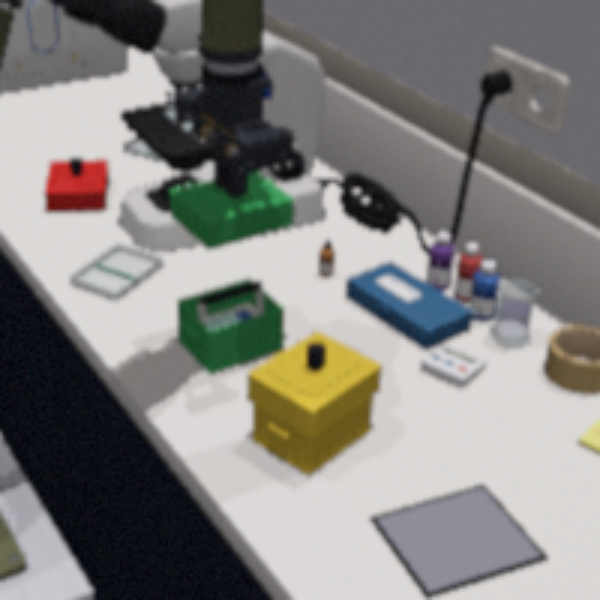

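The lid hangs level from the gripper at (230,210), and the open green dish shows the rack with its black bar at (230,295). I carry the lid over to the mat.

Request:
jog_arm(series=[[-1,-10,0,0,0,0,1],[-2,-30,0,0,0,0,1],[-4,-60,0,0,0,1,1],[-8,-100,0,0,0,2,1],[-12,-145,0,0,0,3,1],[-16,-190,0,0,0,4,1],[-20,-235,0,0,0,5,1],[-24,-280,0,0,0,6,1],[-28,-325,0,0,0,7,1],[-31,-365,0,0,0,8,1]])

```text
t: 6.48
ee_pos: [516.0, -216.8, 237.8]
tool_rot: [-3.141, -0.002, 2.999]
force: [0.7, 0.7, -1.5]
width: 0.256
finger_force: 25.0
```

Run:
```python
from h import *
s=manip.sense();print(s['ee_pos'],s['tool_rot'],s['width'])
```

```text
[ 515.99835065 -216.75822516  237.76199909] [-3.14130437e+00 -1.94098148e-03  2.99874160e+00] 0.2563625940770621
```

Request:
jog_arm(series=[[-5,-30,10,0,0,0,1],[-11,-55,35,0,0,0,1],[-13,-66,65,0,0,0,1],[-14,-70.5,95,0,0,0,1],[-14,-70.5,120,0,0,0,1],[-14,-70.5,140,0,0,0,1],[-14,-70.5,152,0,0,0,1],[-14,-70.5,160,0,0,0,1],[-14,-70.5,160,0,0,0,1],[-14,-70.5,160,0,0,0,1]])

```text
t: 7.72
ee_pos: [521.5, -286.1, 79.3]
tool_rot: [-3.141, 0.001, 3.001]
force: [-0.1, -0.9, -1.8]
width: 0.262
finger_force: 25.0
```

Run:
```python
from h import *
go([521.5,-286,49],np.pi-np.radians(8)); s=manip.sense();print(s['ee_pos'])
c=cam('side');cv2.imwrite('pics/l2.png',cv2.resize(c['image'][200:330,240:400],(800,650))[:600])
P=cloud(c);I=c['image'];hsv=cv2.cvtColor(I,cv2.COLOR_BGR2HSV)
m=(hsv[...,0]>45)&(hsv[...,0]<90)&(hsv[...,1]>90)&(P[...,1]<-180)&(P[...,1]>-400)&(P[...,2]>20)
p=P[m];print(np.percentile(p[:,2],[2,98]),cv2.minAreaRect(p[:,:2].astype(np.float32)))
```

```text
[ 521.5 -286.    49. ] -> [ 0.   0.1 30.3] [-0.01  0.06 -0.07]
[ 521.48445746 -286.09956468   79.28164783]
[38.74647638 87.33641659] ((685.7954711914062, -334.57318115234375), (132.16058349609375, 460.0243835449219), 81.2528305053711)
```

View pics/l2.png

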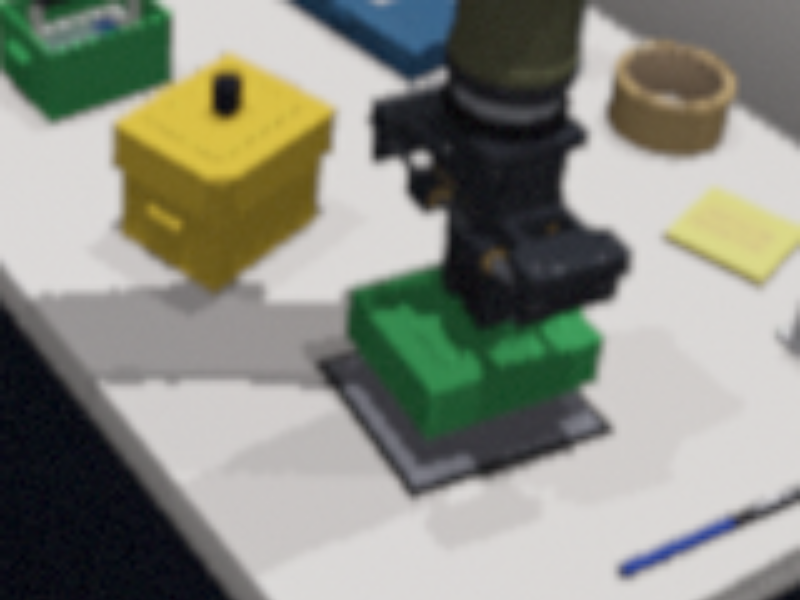

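The lid hangs over the mat, lid corner (430,437) inside mat corner (413,490), with square alignment. I lower it until contact.

Request:
jog_arm(series=[[0,0,8,0,0,0,1],[0,0,16,0,0,0,1],[0,0,23,0,0,0,1],[0,0,27,0,0,0,1],[0,0,29,0,0,0,1],[0,0,30,0,0,0,1],[0,0,30.5,0,0,0,1],[0,0,30.5,0,0,0,1],[0,0,30.5,0,0,0,1]])

```text
t: 8.9
ee_pos: [521.1, -285.9, 48.7]
tool_rot: [-3.141, 0.0, 3.001]
force: [-2.1, 0.8, 5.8]
width: 0.261
finger_force: 25.0
```

Contact is felt (Fz +7), so I open the gripper and rise.

Request:
jog_arm(series=[[0,0,0,0,0,0,0.3],[0,0,0,0,0,0,0],[0,0,0,0,0,0,-0.5],[0,0,0,0,0,0,-0.5],[0,0,0,0,0,0,-0.5],[0,0,-10,0,0,0,-0.5],[0,0,-40,0,0,0,-0.5],[0,0,-85,0,0,0,-0.5],[0,0,-135,0,0,0,-0.3],[0,0,-180,0,0,0,-0.3]])

```text
t: 10.15
ee_pos: [521.1, -285.9, 230.7]
tool_rot: [-3.141, 0.001, 3.001]
force: [0.4, -0.5, -0.3]
width: 0.649
finger_force: 0.0
```

Run:
```python
from h import *
s=manip.sense();print(s['ee_pos'],s['width'])
O=[]
for n in('side','top'):
    c=cam(n);P=cloud(c);I=c['image'];hsv=cv2.cvtColor(I,cv2.COLOR_BGR2HSV).astype(int)
    X,Y,Z=P[...,0],P[...,1],P[...,2]
    g=(hsv[...,0]>45)&(hsv[...,0]<90)&(hsv[...,1]>90)
    for k,m in {'lid':g&(Y<-180)&(Y>-400)&(X<610)&(Z>33)&(Z<56),'dish':g&(Y>60)&(Y<250)&(X<580)&(Z>63)&(Z<80),
      'bar':(hsv[...,2]<70)&(Y>90)&(Y<220)&(X<560)&(X>400)&(Z>80)&(Z<110)}.items():
        p=P[m]
        if len(p)>3: print(n,k,len(p),cv2.minAreaRect(p[:,:2].astype(np.float32)),p.mean(0).round(1))
    u,v=(230,160) if n=='side' else (245,150); O.append(cv2.resize(I[v:v+140,u:u+140],(400,400),interpolation=cv2.INTER_CUBIC))
cv2.imwrite('pics/m2.png',np.hstack(O))
```

```text
[ 521.05807786 -285.892918    230.74965514] 0.6487419276992442
side lid 860 ((522.4248657226562, -290.4780578613281), (102.29264068603516, 122.75453186035156), 83.32905578613281) [ 515.4 -297.7   44.8]
side dish 76 ((487.362060546875, 148.90142822265625), (114.92436981201172, 93.95860290527344), 1.3861650228500366) [471.5 122.   67.7]
side bar 51 ((485.8200988769531, 144.0679168701172), (14.000060081481934, 84.03465270996094), 84.3026351928711) [483.7 145.5  89. ]
top lid 513 ((521.007080078125, -283.85107421875), (102.39971923828125, 125.11482238769531), 82.66059112548828) [ 507.3 -271.6   44. ]
top dish 86 ((486.08099365234375, 154.6999053955078), (114.74483489990234, 90.42045593261719), 1.27803373336792) [481.3 156.   70.5]
top bar 65 ((486.2059326171875, 153.8167724609375), (8.058045387268066, 90.4624252319336), 88.92765045166016) [489.5 153.4  92.3]
```

View pics/m2.png

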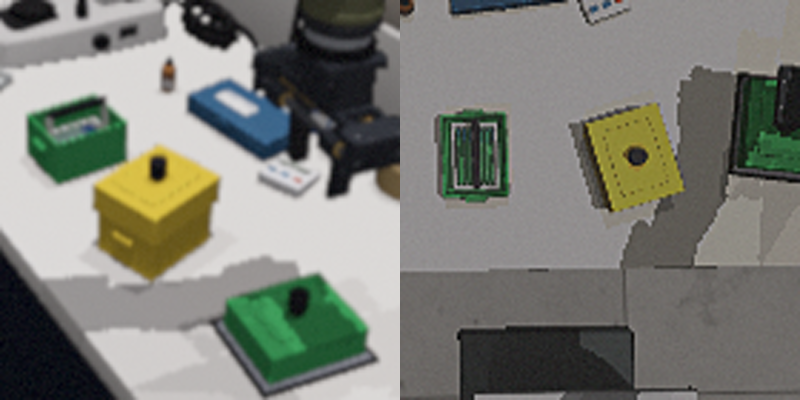

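The lid stands knob up, square on the mat (side crop (297,330)). The rack bar is visible in the green dish: side crop (75,110), top crop (475,157). Now I go back to the rack.

Request:
jog_arm(series=[[10,30,0,0,0,-0.5,0.2],[20,80,0,0,0,-1.5,0.2],[30,130,0,0,0,-2.5,0.2],[41,185,0,0,0,-3.5,0.2],[53,240,0,0,0,-4.5,0.2],[65,290,0,0,0,-5.5,0.2],[76,340,0,0,0,-6.5,0.2],[86,385,0,0,0,-7.5,0.2],[93,415,0,0,0,-8,0.2],[96,428.4,0,0,0,-8,0.2]])

```text
t: 11.5
ee_pos: [485.5, 153.6, 228.2]
tool_rot: [3.141, -0.0, -3.14]
force: [-0.2, -0.2, 0.1]
width: 0.399
finger_force: 0.0
```

Request:
jog_arm(series=[[0,0,40,0,0,0,0.2],[0,0,80,0,0,0,0.2],[0,0,110,0,0,0,0.2],[0,0,120,0,0,0,0.2],[0,0,120,0,0,0,0.2]])

```text
t: 12.12
ee_pos: [486.2, 151.1, 108.1]
tool_rot: [-3.141, -0.001, 3.14]
force: [0.4, 0.4, 0.4]
width: 0.401
finger_force: 0.0
```

Run:
```python
from h import *
s=manip.sense();print(s['ee_pos'],s['width']);go([486,151.7,70],np.pi)
c=cam('side');cv2.imwrite('pics/r1.png',cv2.resize(c['image'][130:240,200:310],(600,600),interpolation=cv2.INTER_CUBIC))
P=cloud(c)
for lo,hi in((114,130),(130,150)):
    m=(abs(P[...,0]-486)<50)&(abs(P[...,1]-152)<75)&(P[...,2]>lo)&(P[...,2]<hi)
    k,l=cv2.connectedComponents(m.astype(np.uint8))
    for i in range(1,k):
        q=P[l==i]
        if len(q)>5: print(lo,len(q),q.min(0).round(),q.max(0).round(),q.mean(0).round(1))
```

```text
[486.16829666 151.05036148 108.14762615] 0.40064036798705055
[486.  151.7  70. ] -> [ 0.2  0.7 38.1] [-0.04 -0.03 -0.11]
114 20 [478. 164. 114.] [499. 175. 130.] [487.1 168.1 123.1]
114 21 [478. 116. 114.] [497. 130. 128.] [486.9 120.1 121.4]
130 15 [478. 164. 131.] [498. 183. 148.] [483.1 172.4 138.1]
130 16 [477. 113. 131.] [496. 132. 146.] [483.8 121.4 137.4]
```

View pics/r1.png

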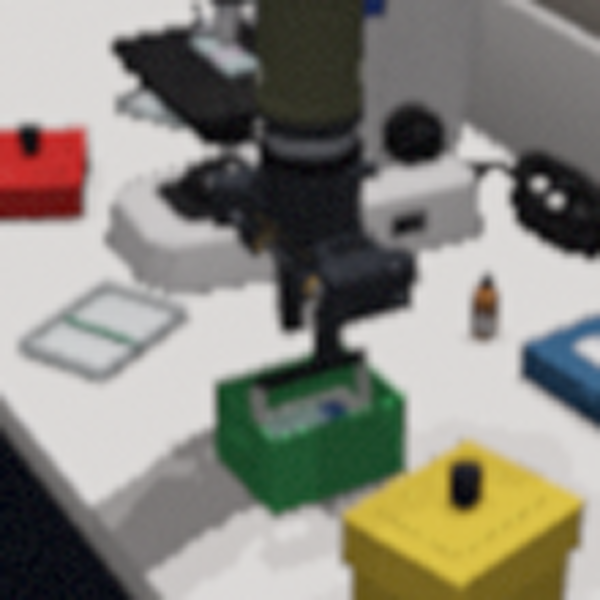

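The side crop shows the fingers (295,310) and (330,340) on either side of the bar (310,370), above the green dish. I go down and grip.

Request:
jog_arm(series=[[0,0,12,0,0,0,0.2],[0,0,24,0,0,0,0.2],[0,0,33,0,0,0,0.2],[0,0,38,0,0,0,0.2],[0,0,38,0,0,0,0.2],[0,0,38,0,0,0,0.2]])

```text
t: 12.92
ee_pos: [486.2, 151.8, 70.4]
tool_rot: [3.141, 0.0, 3.141]
force: [-0.0, -1.6, -0.7]
width: 0.399
finger_force: 0.0
```

Request:
jog_arm(series=[[0,0,0,0,0,0,0.5],[0,0,0,0,0,0,0.7],[0,0,0,0,0,0,1],[0,0,0,0,0,0,1],[0,0,0,0,0,0,1],[0,0,0,0,0,0,1],[0,0,0,0,0,0,1]], squeeze=30)

```text
t: 13.8
ee_pos: [486.1, 151.6, 70.2]
tool_rot: [-3.141, -0.0, 3.14]
force: [-0.6, -1.5, 0.7]
width: 0.112
finger_force: 30.0
```

Request:
jog_arm(series=[[0,0,-3,0,0,0,1],[0,0,-8,0,0,0,1],[0,0,-15,0,0,0,1],[0,0,-24,0,0,0,1],[0,0,-34,0,0,0,1],[0,0,-45,0,0,0,1],[0,0,-57,0,0,0,1],[0,0,-69,0,0,0,1],[0,0,-81,0,0,0,1],[0,0,-93,0,0,0,1]])

```text
t: 15.05
ee_pos: [486.1, 151.7, 164.1]
tool_rot: [3.141, 0.0, 3.14]
force: [0.2, -0.8, -2.8]
width: 0.106
finger_force: 30.0
```

Request:
jog_arm(series=[[0,0,-12,0,0,0,1],[0,0,-24,0,0,0,1],[0,0,-35,0,0,0,1],[0,0,-43,0,0,0,1],[0,0,-49,0,0,0,1],[0,0,-52,0,0,0,1],[0,0,-52,0,0,0,1],[0,0,-52,0,0,0,1]])

```text
t: 16.05
ee_pos: [485.9, 151.6, 214.9]
tool_rot: [-3.141, -0.001, 3.141]
force: [0.1, 0.3, -3.5]
width: 0.106
finger_force: 30.0
```

Run:
```python
from h import *
s=manip.sense();print(s['ee_pos'],s['tool_rot'],s['force'],s['width'],s['finger_force'])
c=cam('side');cv2.imwrite('pics/r2.png',cv2.resize(c['image'][100:240,180:320],(600,600),interpolation=cv2.INTER_CUBIC))
P=cloud(c);hsv=cv2.cvtColor(c['image'],cv2.COLOR_BGR2HSV).astype(int)
g=(hsv[...,0]>45)&(hsv[...,0]<90)&(hsv[...,1]>90)&(abs(P[...,1]-150)<90)&(P[...,0]<580)&(P[...,2]>60)&(P[...,2]<80)
print('dish',cv2.minAreaRect(P[g][:,:2].astype(np.float32)))
m=(abs(P[...,0]-486)<60)&(abs(P[...,1]-152)<60)&(P[...,2]>110)&(P[...,2]<225);q=P[m]
print('rack low z',np.percentile(q[:,2],[0,1,3]).round(1))
for x in (445,486,528):
    k=q[abs(q[:,0]-x)<8]; print(x,len(k),k[:,2].min().round(1) if len(k) else 0)
```

```text
[485.88484359 151.64681475 214.9177559 ] [-3.14142143e+00 -6.67078502e-04  3.14053517e+00] [ 0.13810293  0.31021317 -3.50348494] 0.10577573092583033 29.99070592224598
dish ((488.5443115234375, 147.9842529296875), (117.30207824707031, 96.40855407714844), 2.0222294330596924)
rack low z [149.  150.9 152.9]
445 101 149.0
486 73 152.2
528 89 153.2
```

View pics/r2.png

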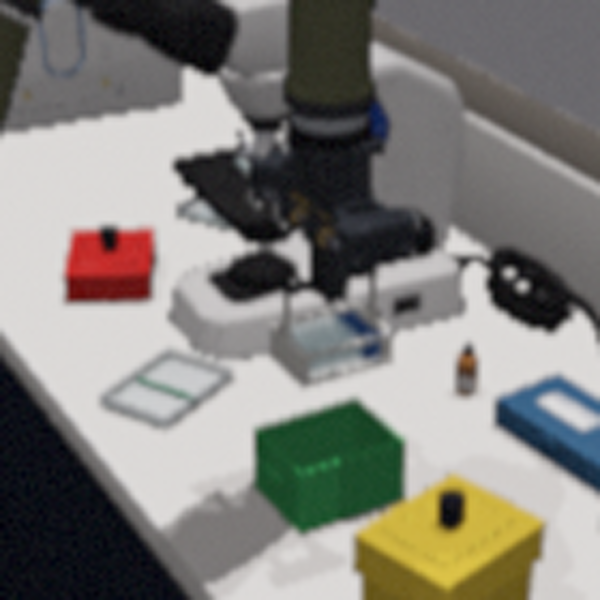

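The rack hangs at (330,345) over the green dish (330,465), which hasn't moved. I hold it still for over 3 s.

Request:
jog_arm(series=[[0,0,0,0,0,0,1],[0,0,0,0,0,0,1],[0,0,0,0,0,0,1],[0,0,0,0,0,0,1],[0,0,0,0,0,0,1],[0,0,0,0,0,0,1],[0,0,0,0,0,0,1],[0,0,0,0,0,0,1],[0,0,0,0,0,0,1],[0,0,0,0,0,0,1]])

```text
t: 17.35
ee_pos: [486.1, 151.7, 215.2]
tool_rot: [3.142, -0.0, 3.14]
force: [-1.3, 0.5, -2.7]
width: 0.106
finger_force: 30.0
```

Run:
```python
from h import *
# level check: top edge line of strap/rim and bottom edge of -y face, from averaged views
A=[]
for _ in range(4):
    c=cam('side');A.append(cloud(c))
P=np.median(A,0)
m=(abs(P[...,0]-486)<60)&(abs(P[...,1]-150)<60)&(P[...,2]>120)&(P[...,2]<200)
f=m&(P[...,1]<123)&(P[...,1]>105)  # -y face
L=[]
for u in np.where(f.any(0))[0]:
    v=np.where(f[:,u])[0]; L.append(np.r_[P[v.max(),u],P[v.min(),u][2]])
L=np.array(L);print(L.round(0).tolist())
for k in(2,3): print(np.degrees(np.arctan(np.polyfit(L[2:-2,0],L[2:-2,k],1)[0])))
s=manip.sense();print(s['t'],s['moment'],s['width'])
```

```text
[[443.0, 117.0, 156.0, 185.0], [446.0, 115.0, 156.0, 186.0], [453.0, 119.0, 152.0, 183.0], [455.0, 115.0, 153.0, 182.0], [460.0, 117.0, 155.0, 183.0], [465.0, 117.0, 154.0, 184.0], [470.0, 119.0, 151.0, 183.0], [473.0, 116.0, 156.0, 182.0], [478.0, 117.0, 154.0, 184.0], [483.0, 117.0, 153.0, 182.0], [487.0, 118.0, 151.0, 182.0], [490.0, 115.0, 156.0, 181.0], [496.0, 117.0, 154.0, 183.0], [500.0, 117.0, 153.0, 183.0], [505.0, 117.0, 156.0, 181.0], [508.0, 116.0, 156.0, 182.0], [515.0, 118.0, 152.0, 183.0], [519.0, 119.0, 151.0, 181.0], [522.0, 117.0, 155.0, 181.0], [527.0, 117.0, 154.0, 184.0], [532.0, 117.0, 153.0, 184.0], [535.0, 115.0, 157.0, 186.0]]
0.3912051931584828
-0.6430095721162992
17.55 [0.04250166 0.0568731  0.00773415] 0.10572980383101017
```

The rack is level to within about 0.5°. I keep holding.

Request:
jog_arm(series=[[0,0,0,0,0,0,1],[0,0,0,0,0,0,1],[0,0,0,0,0,0,1],[0,0,0,0,0,0,1],[0,0,0,0,0,0,1],[0,0,0,0,0,0,1],[0,0,0,0,0,0,1],[0,0,0,0,0,0,1],[0,0,0,0,0,0,1],[0,0,0,0,0,0,1]])

```text
t: 18.8
ee_pos: [486.1, 151.7, 215.2]
tool_rot: [3.142, -0.0, 3.14]
force: [-0.1, -0.1, -2.6]
width: 0.109
finger_force: 30.0
```

Request:
jog_arm(series=[[0,0,0,0,0,0,1],[0,0,0,0,0,0,1],[0,0,0,0,0,0,1],[0,0,0,0,0,0,1],[0,0,0,0,0,0,1],[0,0,0,0,0,0,1],[0,0,0,0,0,0,1],[0,0,0,0,0,0,1],[0,0,0,0,0,0,1],[0,0,0,0,0,0,1]])

```text
t: 20.05
ee_pos: [486.1, 151.7, 215.2]
tool_rot: [3.142, 0.0, 3.14]
force: [0.4, -0.7, -2.3]
width: 0.112
finger_force: 30.0
```

Request:
jog_arm(series=[[0,0,0,0,0,0,1],[0,0,0,0,0,0,1],[0,0,0,0,0,0,1],[0,0,0,0,0,0,1],[0,0,0,0,0,0,1],[0,0,0,0,0,0,1],[0,0,0,0,0,0,1],[0,0,0,0,0,0,1],[0,0,0,0,0,0,1],[0,0,0,0,0,0,1]])

```text
t: 21.3
ee_pos: [486.1, 151.7, 215.2]
tool_rot: [3.142, -0.0, 3.14]
force: [-0.0, -0.6, -2.6]
width: 0.109
finger_force: 30.0
```

```bash
python3 -c "
from workcell import manip
print(manip.sense()['ee_pos'],manip.sense()['finger_force']);print(manip.job_done())"
```

```text
[486.1046267  151.71635963 215.20037242] 29.99062903225422
the job is handed in; nothing more can be done
None
```

The green lid is knob up on the mat, and the gripper still holds the rack level about 8 cm above the green dish's rim; it was held still for about 5 s before I handed the job in at about 21 s. The yellow dish was not touched.

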